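Back a bench press off by exactly one turn of its hand wheel

TASK

Open the bench press by exactly one full turn: push the hand wheel round anticlockwise (seen from above) by its upright orange handle until the handle is back at the red index mark, and leave it there. Push with the fingers against the handle and do not grip it from both sides; turn it neither past the mark nor backwards from it. The work under the press plate and the things beside the press must stay where they are.

Things in the scene. Friction and masses are not known exactly. Their poses are not given: they have to be found in the camera images.
- press: Small bench screw press, screwed down to the bench, green cast frame: base plate 210 x 110 x 20 mm, two steel columns, a cross beam (200 x 40 mm, top 110 mm above the bench) along its x axis. Origin at the centre of the underside, z up, x towards the red index mark. It may stand at any yaw.
- index_mark (a point): Red index mark on the green cross beam, just outside the wheel's rim, 86 mm from the wheel axis, 116 mm above the bench. It does not move.
- wheel_axis (a point): Centre of the dark steel hand wheel, 135 mm above the bench; the wheel lies level and turns about the vertical line through this point. Rim radius 60 mm (to the middle of the 12 mm thick rim), three spokes; rim and spokes reach up to 141 mm above the bench, the hub (radius 17 mm) to 147 mm.
- press_wheel (a joint): Turning angle of the wheel in rad: 0 at the start, with the handle at the red index mark; grows anticlockwise seen from above (the plate rises 6 mm a turn). No end stops; 6.283 is one whole turn. Stiff with about 0.1 N m of friction (about 2 N at the handle), stays where it is left.
- handle (a point): Middle of the orange upright handle on the wheel rim, 60 mm from the wheel axis. The handle stands vertically from 141 to 191 mm above the bench (this point at 166 mm), oval, 18 mm across radially and 30 mm long along the rim, smooth and polished (friction about 0.2); it does not spin on its own. Its back half is the side from which it is pushed anticlockwise, its front half the leading side.
- press_plate (a joint): Height of the steel press plate (130 x 90 x 14 mm) above its closed position, m: 0 at the start, when it lies 1.5 mm above the work, 0.006 after one turn of the wheel.
- work_center (a point): Centre of the wooden work piece (75 x 51 x 18 mm block) lying loose on the press base under the plate.
- wax_tin: Open round tin of yellow wax, 61 mm diameter, 18 mm high, loose on the bench beside the press; origin at the centre of its underside.
- tea_glass: Thick glass tumbler with a little tea, 85 mm diameter, 90 mm high, loose on the bench beside the press; origin at the centre of its underside.
- loose_offcut: Small wooden offcut, 58 x 50 x 12 mm, loose on the bench beside the press; origin at the centre of its underside.

How it is judged:
By the outcome, as a careful person would: the job done as asked, in the order asked, and still so for the second after the job is handed in, with the robot touching nothing.
It also fails if it takes over 54 s, if anything falls off the work surface, if the arm or the gripper's body presses on something with over 40 N, if the wrist force passes 120 N, or if a joint passes its speed limit or range.

ROBOT

A 6-joint arm with a two-finger parallel gripper is mounted at the origin on a cart in front of the work surface, level with it; the furniture and walls round the work are solid. World frame = base frame: x ahead of the robot, y to its left, z up, the work surface at z = 0. Lengths are in m, angles in rad, forces in N, time in s.
With the tool pointing down it reaches from about 0.375 to 0.9 m from the base axis. Payload 3.1 kg.
Tool frame: the origin (TCP) lies where the fingers leave the gripper's body, on its centre line; the fingertips stand manip.tip_reach ahead of it and the grasp point (between the pads) lies 54 mm ahead of it (manip.tip_reach is the distance from the TCP to the fingertips, in m); z points along the fingers, y is the direction in which the jaws open and shut (so a half turn about z gives the same grasp; the last joint's range is limited). The gripper opens to 85 mm and grips with 20 to 120 N. Pads are 22 mm wide; open, the fingers measure 114 mm over their backs; the gripper's body (76 mm by 85 mm) begins 54 mm behind the grasp point. The pads swing forward as they close: fully open they stand 13 mm farther back than shut.
Start: joints at [-1.494, 0.527, 1.433, -0, 1.181, -0.178], TCP at [0.158, -0.605, 0.304] pointing down, gripper open.
Joint ranges: [-3.08, 3.08], [-0.75, 2.2], [0.22, 2.44], [-1.43, 4.57], [0, 2.65], [-2.85, 2.85]. Speed limits (rad/s): [2.79, 2.79, 3.14, 3.14, 3.14, 3.14].

INTERFACE

Orientations are given as a unit quaternion [x, y, z, w].
In Python, from station import manip, cams, order gives the robot as it stands. The module is installed in compiled form; this text tells all that it offers.
- The arm moves only by the tool drive_tool, never from a script. Its arguments are lists of equal length, an entry for each row: "linear": the shift along the tool's x, y, z in mm, a list of three; "rot": the turn, a rotation vector about the tool's x, y, z in degrees, a list of three; "hand": the finger opening in mm, from 0 to 85.4. A call has 1 to 20 rows; each row shifts and turns the pose as measured when the row begins, along the tool's axes as they then stand; what a row does not reach is not made up. A row lasts 1/12 s, in which the tool goes at most 41.7 mm and 7.16 degrees, less where a joint would pass 70% of its speed; a pose out of reach is approached as far as the arm can. A call with a gripper value outside its range is refused whole. The fingers move at their own pace and stop on an object; "force" is the grip in N (left out, the last holds). Time passes only in rows, so rows that do not move let the fingers close. It gives the time, the measured TCP pose, the force and the opening at its end, in the units of the state.
- manip.sense(): the state, without advancing time (a new reading comes with each control period).
- cams.snapshot(name): name is "side" or "top" or "wrist"; returns the picture (400x640x3 uint8, red, green, blue); there is no depth.
- cams.camera_model(name): a dict with "vfov" (degrees; the focal length in pixels is half the picture's height over the tangent of half this angle, whatever the lens; pixels are square), "cx", "cy" (the principal point, pixels), "rvec" (rotation vector, rad) and "tvec" (3), from world to camera coordinates, as OpenCV has them. Camera axes: x right, y down, z forward; pixel columns grow to the right and rows downward; lengths in m; the calibration is good to about 2 mm. The wrist camera is an equidistant fisheye: a pixel r from the principal point sees the ray r / f radians off the axis. A picture is of the moment at which its call begins: read the wrist's pose just before it. camera_model takes no time and is no camera call; for the wrist camera it gives the pose at the moment of the call.
- order.sign_off(): hands the job in, once; it reports no verdict.
Trained networks look in the newest picture that a camera, given by its name, has taken for a name from the list of things; names that differ only in an ending like _2 or _b are one class to them, and where a whole thing is asked for, a point or a joint stands for the part that bears it (a point fixed in the world has none). Each returns a list of dicts, best first, with "score" (0 to 1); they miss things now and then, are a little off and sometimes report something else, mostly with a low value. They report only what shows in the picture. A call takes as long as a camera call.
- cams.regions_of(label, camera): "pixels" (400x640 bool, what is visible of it) and "rect" ([left, top, right, bottom] in pixels, round what is visible of it).
- cams.spot_point(label, camera): "at" ([column, row] in pixels: a listed point, or the origin of a listed thing).
The state is a dict: "t": time; "q": joint angles; "qd": joint speeds; "tau": joint torques, N m; "tcp_pos": TCP position; "tool_rot": TCP orientation; "force": force on the tool from outside, world axes, zero at the start; "ft_torque": the same for the moment, N m; "finger_gap": opening from 0.0 (shut) to 1.0 (fully open).
Only numpy, scipy, OpenCV 4.12 (cv2) and the standard library are available. Lean on these libraries where they do the work, as an engineer would, in place of code of your own. Each camera call takes 0.05 s, during which the arm holds its last target. There are 200 camera calls.

## Working session

There is one attempt and no reset: what is moved stays moved. The work goes in short steps, Python scripts to look and compute and a tool call to move; the robot and the scene stay as the last step left them, time stands still between calls to the robot, and variables do not carry over. Pictures are saved under pics/ and viewed, about 8 in all and at most 12, crops included, and the job is handed in when it is done.

Besides the shell and the picture viewer there is one more tool, called as name(argument=value, ...) on one line, values as JSON. drive_tool: Moves the arm, as the interface text tells. Its arguments: {"type":"object","properties":{"linear":{"type":"array","items":{"type":"array","items":{"type":"number"}}},"rot":{"type":"array","items":{"type":"array","items":{"type":"number"}}},"hand":{"type":"array","items":{"type":"number"}},"force":{"type":"number"}},"required":["linear","rot","hand"]}

```bash
mkdir -p pics; cat > h.py <<'E'
import numpy as np, cv2
from station import manip, cams, order
from scipy.spatial.transform import Rotation as R
def snap(n,f=None):
    im=cams.snapshot(n)
    if f: cv2.imwrite('pics/'+f,im[:,:,::-1])
    return im
def ray(n,px):
    m=cams.camera_model(n); f=200/np.tan(np.radians(m['vfov']/2))
    R_=cv2.Rodrigues(np.array(m['rvec'],float))[0]; t=np.array(m['tvec'],float).ravel()
    u=np.array([px[0]-m['cx'],px[1]-m['cy']])
    if n=='wrist':
        r=np.linalg.norm(u); a=r/f; d=np.r_[u/max(r,1e-9)*np.sin(a),np.cos(a)]
    else: d=np.r_[u/f,1]
    return -R_.T@t, R_.T@d
def atz(n,px,z):
    c,d=ray(n,px); return c+d*(z-c[2])/d[2]
E
python3 - <<'E'
from h import *
print(manip.tip_reach, manip.sense())
Z=dict(index_mark=.116,wheel_axis=.135,handle=.166,press=0,work_center=.029,wax_tin=0,tea_glass=0,loose_offcut=0)
for n in('top','side'):
    snap(n,n+'0.png')
    for l,z in Z.items():
        for o in cams.spot_point(l,n)[:2]: print(n,l,round(o['score'],2),np.round(o['at']),np.round(atz(n,o['at'],z),4))
E
```

```text
0.0726 {'t': 0.0, 'q': array([-1.49452547e+00,  5.28441138e-01,  1.43392902e+00,  1.64392219e-05,
        1.18139683e+00, -1.78473715e-01]), 'qd': array([ 4.09741328e-04, -1.24030969e-05,  1.03893274e-03, -2.58251742e-03,
        2.65796159e-04,  9.63958023e-04]), 'tau': array([ 7.45431475e-05, -4.42349374e+01, -1.78026474e+01, -3.99126420e-04,
        8.42410431e-03, -1.76119147e-05]), 'tcp_pos': array([ 0.15750231, -0.60423709,  0.30294033]), 'tool_rot': array([ 9.91898922e-01,  1.27024980e-01,  6.31225213e-05, -1.08535886e-03]), 'force': array([1.08963937e-01, 4.10184772e-01, 1.90844181e-05]), 'ft_torque': array([-0.00454789,  0.01512842, -0.01470682]), 'finger_gap': 0.9985421154620714}
top index_mark 0.66 [302. 249.] [0.4536 0.072  0.116 ]
top wheel_axis 0.72 [290. 205.] [0.5343 0.0937 0.135 ]
top handle 0.59 [297. 234.] [0.4763 0.0798 0.166 ]
top handle 0.26 [299. 249.] [0.4503 0.0755 0.166 ]
top press 0.82 [295. 217.] [0.5334 0.0908 0.    ]
top press 0.46 [369. 254.] [ 0.4549 -0.0647  0.    ]
top tea_glass 0.71 [337. 146.] [0.6912 0.0008 0.    ]
top loose_offcut 0.62 [225. 229.] [0.5065 0.241  0.    ]
side index_mark 0.57 [253. 192.] [0.4536 0.0744 0.116 ]
side wheel_axis 0.95 [291. 178.] [0.5395 0.0944 0.135 ]
side handle 0.89 [262. 172.] [0.4765 0.0656 0.166 ]
side press 0.62 [292. 229.] [0.538  0.1016 0.    ]
side work_center 0.62 [290. 222.] [0.5309 0.0863 0.029 ]
side work_center 0.53 [293. 230.] [0.5342 0.0437 0.029 ]
side wax_tin 0.64 [259. 270.] [ 0.4522 -0.0582  0.    ]
side tea_glass 0.65 [255. 189.] [0.4578 0.3458 0.    ]
side tea_glass 0.63 [365. 246.] [ 0.6894 -0.0024  0.    ]
```

View pics/top0.png

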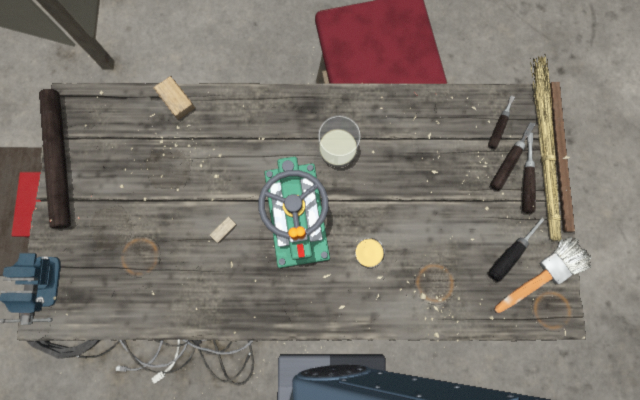

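View pics/side0.png

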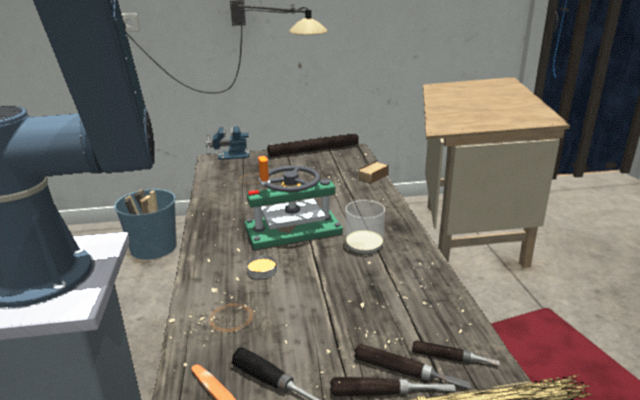

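The top view shows the press at about (293,210), with the orange handle at (297,232) next to the red mark at (302,249). The tin is at (369,253), the glass at (338,145) and the offcut at (223,229). In the side view the orange handle is upright at (263,168). The network positions agree between the two views: axis ≈ (0.536, 0.094), handle ≈ (0.478, 0.079). I'll push with closed fingers from the +y side.

drive_tool(linear=[[26, -21, 0], [26, -21, 0], [26, -21, 0], [26, -21, 0], [26, -21, 0], [26, -21, 0], [26, -21, 0], [26, -21, 0], [26, -21, 0], [26, -21, 0], [26, -21, 0], [26, -21, 0], [26, -21, 0], [13, -31, 0], [13, -31, 0], [13, -31, 0], [13, -31, 0], [13, -31, 0], [13, -31, 0], [13, -31, 0]], rot=[[0, 0, 0], [0, 0, 0], [0, 0, 0], [0, 0, 0], [0, 0, 0], [0, 0, 0], [0, 0, 0], [0, 0, 0], [0, 0, 0], [0, 0, 0], [0, 0, 0], [0, 0, 0], [0, 0, 0], [0, 0, 0], [0, 0, 0], [0, 0, 0], [0, 0, 0], [0, 0, 0], [0, 0, 0], [0, 0, 0]], hand=[0, 0, 0, 0, 0, 0, 0, 0, 0, 0, 0, 0, 0, 0, 0, 0, 0, 0, 0, 0])

```text
t: 2.57
tcp_pos: [0.4656, -0.0088, 0.3012]
tool_rot: [0.993, 0.119, 0.005, 0.01]
force: [-0.5, -0.5, 0.4]
finger_gap: -0.001
```

drive_tool(linear=[[8, -32, 0], [8, -32, 0], [8, -32, 0], [8, -32, 0], [0, 0, 0], [0, 0, 0], [0, 0, 0], [0, 0, 0], [0, 0, 0], [0, 0, 0], [0, 0, 0], [0, 0, 0], [0, 0, 0], [0, 0, 0]], rot=[[0, 0, 0], [0, 0, 0], [0, 0, 0], [0, 0, 0], [0, 0, 7], [0, 0, 7], [0, 0, 7], [0, 0, 7], [0, 0, 7], [0, 0, 7], [0, 0, 7], [0, 0, 7], [0, 0, 7], [0, 0, 0]], hand=[0, 0, 0, 0, 0, 0, 0, 0, 0, 0, 0, 0, 0, 0])

```text
t: 3.73
tcp_pos: [0.4667, 0.1399, 0.3017]
tool_rot: [0.904, -0.428, 0.013, 0.002]
force: [0.2, -0.8, 0.0]
finger_gap: -0.003
```

```bash
cat >> h.py <<'E'
def st():
    s=manip.sense(); M=R.from_quat(s['tool_rot']).as_matrix()
    return s,np.array(s['tcp_pos']),np.degrees(np.arctan2(M[1,0],M[0,0])),M
def see(n,f=None,labels=('index_mark','wheel_axis','handle')):
    snap(n,f); Z=dict(index_mark=.116,wheel_axis=.135,handle=.166); out={}
    for l in labels:
        for o in cams.spot_point(l,n)[:1]:
            out[l]=atz(n,o['at'],Z[l]); print(n,l,round(o['score'],2),np.round(o['at'],1),np.round(out[l],4))
    return out
E
python3 - <<'E'
from h import *
s,p,y,M=st(); print(manip.tip_reach,s['t'],p,y,M[:,2],np.degrees(s['q']))
see('wrist','w1.png'); see('top'); see('side','s1.png')
E
```

```text
0.0726 3.7333 [0.4666536  0.13986997 0.30169183] -50.66324631558394 [ 0.02224102 -0.01535862 -0.99963466] [  3.97056887  19.55517901 102.07551013  -1.14990002  57.1639822
 145.24162701]
wrist index_mark 0.62 [379.5 159.8] [0.4542 0.0791 0.116 ]
wrist wheel_axis 0.67 [291.5 104.1] [0.5393 0.0896 0.135 ]
wrist handle 0.78 [362.2 151.3] [0.4797 0.0822 0.166 ]
top index_mark 0.9 [298.5 250.7] [0.451  0.0784 0.116 ]
top wheel_axis 0.91 [292.  204.5] [0.5353 0.0905 0.135 ]
top handle 0.72 [296.8 234.8] [0.4749 0.0795 0.166 ]
side index_mark 0.79 [254.3 190.6] [0.4561 0.083  0.116 ]
side wheel_axis 0.78 [291.2 177.2] [0.5405 0.0977 0.135 ]
side handle 0.95 [266.3 169.6] [0.4855 0.078  0.166 ]
```

View pics/w1.png

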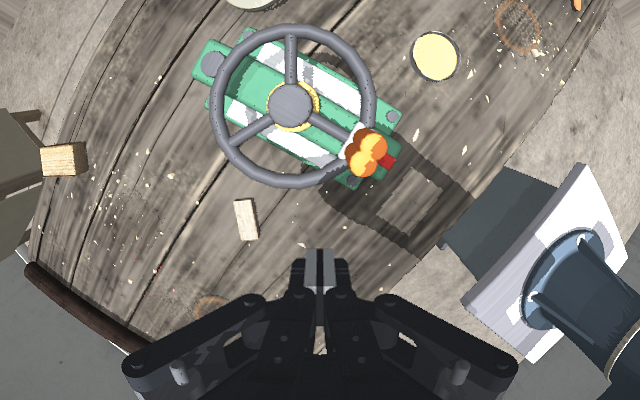

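The wrist view shows the hub at (292,104), the handle at (367,153), the red mark at (388,161) and the closed fingertips at (320,262). The way down outside the rim is clear. I'll descend, level the tool and check.

drive_tool(linear=[[0, 0, 15], [0, 0, 15], [0, 0, 15], [0, 0, 15], [0, 0, 10], [0, 0, 0], [6, -1, 0], [6, -1, 0], [6, -1, 0], [6, -1, 0], [0, 0, 0]], rot=[[0, -1.5, 0], [0, 0, 0], [0, 0, 0], [0, 0, 0], [0, 0, 0], [0, 0, 0], [0, 0, 0], [0, 0, 0], [0, 0, 0], [0, 0, 0], [0, 0, 0]], hand=[0, 0, 0, 0, 0, 0, 0, 0, 0, 0, 0])

```text
t: 5.25
tcp_pos: [0.4911, 0.1225, 0.2326]
tool_rot: [0.905, -0.425, 0.005, -0.006]
force: [-0.6, -0.5, -0.9]
finger_gap: -0.004
```

```bash
cat >> h.py <<'E'
C=np.array([.537,.093])
def plan(n,da,psi_end=None,dpsi=None,r=.060,z=.232):
    """n rows of da deg round C; prints tool-frame rows; first rows also mend radius"""
    s,p,y,M=st(); v=p[:2]-C; a=np.degrees(np.arctan2(v[1],v[0])); r0=np.hypot(*v)
    print('t %.2f alpha %.1f r %.4f z %.4f psi %.1f F %s tz %s q6 %.0f'%(s['t'],a,r0,p[2],y,np.round(s['force'],1),np.round(M[:2,2],3),np.degrees(s['q'][5])))
    A=np.radians(a); pos=p[:2]; psi=np.radians(y); rows=[]
    for k in range(1,n+1):
        rr=r0+(r-r0)*min(1,k/8); A+=np.radians(da); q=C+rr*np.array([np.cos(A),np.sin(A)]); d=q-pos
        rows.append(np.round([1e3*(d[0]*np.cos(psi)+d[1]*np.sin(psi)),1e3*(d[0]*np.sin(psi)-d[1]*np.cos(psi))],1).tolist())
        pos=q; psi+=np.radians(da*5/6 if dpsi is None else dpsi)
    print('dz(tool) total mm',round(1e3*(p[2]-z),1)); print(rows)
E
python3 - <<'E'
from h import *
snap('side','s2.png'); plan(20,4.2)
E
python3 -c "
import cv2;a=cv2.imread('pics/s2.png')[110:260,200:400];cv2.imwrite('pics/s2c.png',cv2.resize(a,None,fx=4,fy=4,interpolation=2))"
```

```text
t 5.30 alpha 147.4 r 0.0551 z 0.2326 psi -50.4 F [ 0.6  0.8 -0.1] tz [0.014 0.006] q6 141
dz(tool) total mm 0.6
[[0.8, 4.0], [0.9, 4.1], [0.9, 4.1], [1.0, 4.1], [1.1, 4.1], [1.1, 4.2], [1.2, 4.2], [1.3, 4.2], [1.9, 4.0], [1.9, 3.9], [2.0, 3.9], [2.0, 3.9], [2.1, 3.9], [2.1, 3.8], [2.2, 3.8], [2.2, 3.8], [2.3, 3.8], [2.3, 3.7], [2.4, 3.7], [2.4, 3.7]]
```

View pics/s2c.png

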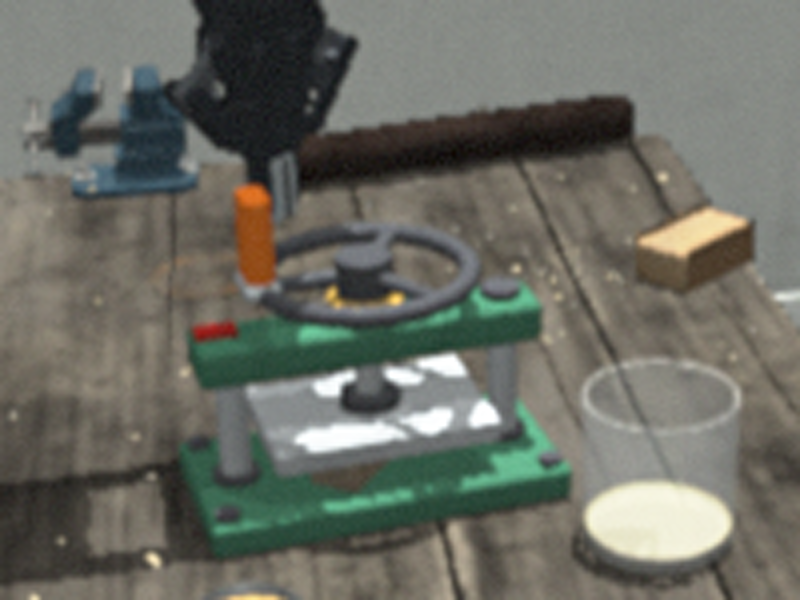

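The side crop shows the closed fingertips at (285,210) behind the upright handle at (255,235). They are clear above the rim and nothing is touched. I'll plan the push from the oval's contact geometry.

```bash
cat >> h.py <<'E'
PHI0=192.; H=11.
u=lambda d:np.array([np.cos(np.radians(d)),np.sin(np.radians(d))])
psi_of=lambda f:-53+(f-PHI0)*303/360
def push_pos(f,psi):
    d=np.radians(psi-(f+90)); n=-np.array([np.cos(d),np.sin(d)])  # outward normal, (tangent, inward)
    w=np.array([225,81])*n/np.sqrt(225*n[0]**2+81*n[1]**2)
    return C+.001*(60*u(f)+w[0]*u(f+90)-w[1]*u(f)-H*u(psi))
def phi_now(p,psi):
    g=np.arange(150,580,.05); e=[np.dot(push_pos(f,psi)-p[:2],u(psi)) for f in g]
    k=[i for i in range(len(g)) if abs(e[i])<2e-4 and np.hypot(*(push_pos(g[i],psi)-p[:2]))<.03]
    return g[k].mean() if k else None
def go(fs,z=.227):
    s,p,y,M=st()
    print('t %.2f p %s psi %.1f phi %s F %s tz %s q6 %.0f'%(s['t'],np.round(p,4),y,phi_now(p,y),np.round(s['force'],1),np.round(M[:2,2],3),np.degrees(s['q'][5])))
    pos=p[:2]; psi=y; L=[];W=[]
    for f in fs:
        pt=psi_of(f); dp=(pt-psi+180)%360-180; q=push_pos(f,pt); d=1e3*(q-pos); a=u(psi)
        L.append([round(float(d@a),1),round(float(d[0]*a[1]-d[1]*a[0]),1)]); W.append(round(float(-dp),1)); pos=q; psi=pt
    tl=M.T@np.cross(M[:,2],[0,0,-1]); print('dz',round(1e3*(p[2]-z),1),'level rot xy deg',np.round(np.degrees(tl[:2]),1))
    print(L); print(W)
E
python3 - <<'E'
from h import *
print(push_pos(178,psi_of(178)),psi_of(178))
go([178]); go(192-14+np.arange(3,61,3))
E
```

```text
[0.47019818 0.1194627 ] -64.78333333333333
t 5.30 p [0.4906 0.1227 0.2326] psi -50.4 phi None F [ 0.6  0.8 -0.1] tz [0.014 0.006] q6 141
dz 5.6 level rot xy deg [-0.9 -0.3]
[[-10.5, 17.8]]
[14.4]
t 5.30 p [0.4906 0.1227 0.2326] psi -50.4 phi None F [ 0.6  0.8 -0.1] tz [0.014 0.006] q6 141
dz 5.6 level rot xy deg [-0.9 -0.3]
[[-8.6, 20.9], [2.7, 2.5], [2.7, 2.5], [2.7, 2.5], [2.7, 2.4], [2.7, 2.4], [2.7, 2.4], [2.7, 2.4], [2.7, 2.4], [2.8, 2.3], [2.8, 2.3], [2.8, 2.3], [2.8, 2.3], [2.8, 2.2], [2.8, 2.2], [2.8, 2.2], [2.8, 2.2], [2.9, 2.1], [2.9, 2.1], [2.9, 2.1]]
[11.9, -2.5, -2.5, -2.5, -2.5, -2.5, -2.5, -2.5, -2.5, -2.5, -2.5, -2.5, -2.5, -2.5, -2.5, -2.5, -2.5, -2.5, -2.5, -2.5]
```

drive_tool(linear=[[-3, 5, 2], [-3, 5, 2], [-3, 5, 2], [0, 4, 0], [0, 0, 0]], rot=[[-0.9, -0.3, 0], [0, 0, 0.5], [0, 0, 0.5], [0, 0, 0], [0, 0, 0]], hand=[0, 0, 0, 0, 0])

```text
t: 5.72
tcp_pos: [0.4672, 0.1173, 0.2265]
tool_rot: [0.901, -0.434, -0.001, 0.001]
force: [-0.4, 0.2, 0.1]
finger_gap: 0.001
```

```bash
python3 - <<'E'
from h import *
go(np.r_[184,188,192,192+np.arange(3,52,3)])
E
```

```text
t 5.72 p [0.4672 0.1173 0.2265] psi -51.5 phi 358.5000000000474 F [-0.4  0.2  0.1] tz [-0.003 -0.   ] q6 142
dz -0.5 level rot xy deg [0.2 0.1]
[[4.3, 2.3], [3.6, 3.3], [3.6, 3.2], [2.7, 2.4], [2.7, 2.4], [2.7, 2.4], [2.7, 2.4], [2.8, 2.3], [2.8, 2.3], [2.8, 2.3], [2.8, 2.3], [2.8, 2.2], [2.8, 2.2], [2.8, 2.2], [2.8, 2.2], [2.9, 2.2], [2.9, 2.1], [2.9, 2.1], [2.9, 2.1], [2.9, 2.1]]
[8.3, -3.4, -3.4, -2.5, -2.5, -2.5, -2.5, -2.5, -2.5, -2.5, -2.5, -2.5, -2.5, -2.5, -2.5, -2.5, -2.5, -2.5, -2.5, -2.5]
```

drive_tool(linear=[[3, 3, 0], [3, 3, 0], [3, 3, 0], [2.7, 2.5, 0], [2.7, 2.5, 0], [2.7, 2.4, 0], [2.7, 2.4, 0], [2.8, 2.3, 0], [2.8, 2.3, 0], [2.8, 2.3, 0], [2.8, 2.3, 0], [2.8, 2.2, 0], [2.8, 2.2, 0], [2.8, 2.2, 0]], rot=[[0, 0, 0.5], [0, 0, 0.5], [0, 0, 0], [0, 0, -2.5], [0, 0, -2.5], [0, 0, -2.5], [0, 0, -2.5], [0, 0, -2.5], [0, 0, -2.5], [0, 0, -2.5], [0, 0, -2.5], [0, 0, -2.5], [0, 0, -2.5], [0, 0, -2.5]], hand=[0, 0, 0, 0, 0, 0, 0, 0, 0, 0, 0, 0, 0, 0])

```text
t: 6.88
tcp_pos: [0.4657, 0.0632, 0.2253]
tool_rot: [0.978, -0.208, -0.01, -0.002]
force: [-1.6, 0.3, -0.1]
finger_gap: 0.003
```

```bash
cat >> h.py <<'E'
def phi_now(p,psi):
    g=np.arange(150,580,.1); P=np.array([push_pos(f,psi)-p[:2] for f in g])
    ok=np.hypot(P[:,0],P[:,1])<.02; e=np.where(ok,abs(P@u(psi)),1); k=e.argmin()
    return (round(float(g[k]),1), 'lateral mm %.1f'%(1e3*np.dot(P[k],u(psi+90)))) if e[k]<1e-3 else None
def handle_angle(v):
    for l,n in v.items():
        if l=='handle': d=n[:2]-C; print('handle phi %.1f r %.4f'%(np.degrees(np.arctan2(d[1],d[0]))%360,np.hypot(*d)))
E
python3 - <<'E'
from h import *
for n in('wrist','top','side'): handle_angle(see(n,n+'3.png',('handle',)))
s,p,y,M=st(); f=phi_now(p,y); f0=f[0] if f else 228
go(f0+np.arange(3,61,3))
a=cv2.imread('pics/top3.png')[140:300,200:400];b=cv2.imread('pics/wrist3.png')[40:300,160:480]
cv2.imwrite('pics/c3.png',np.hstack([cv2.resize(a,(400,320)),cv2.resize(b,(394,320))]))
E
```

```text
wrist handle 0.83 [318.3 228.9] [0.4901 0.0536 0.166 ]
handle phi 220.1 r 0.0612
side handle 0.87 [270.7 174.8] [0.4931 0.0472 0.166 ]
handle phi 226.2 r 0.0634
t 7.18 p [0.4662 0.0634 0.2254] psi -24.2 phi (578.5, 'lateral mm 6.9') F [-0.6  0.5 -0.7] tz [-0.018  0.007] q6 108
dz -1.6 level rot xy deg [0.1 1.1]
[[11.5, -19.9], [2.8, -0.8], [2.8, -0.9], [2.7, -0.9], [2.7, -0.9], [2.7, -0.9], [2.7, -1.0], [2.7, -1.0], [2.7, -1.0], [2.7, -1.0], [2.6, -1.0], [2.6, -1.1], [2.6, -1.1], [2.6, -1.1], [2.6, -1.1], [2.6, -1.2], [2.5, -1.2], [2.5, -1.2], [2.5, -1.2], [2.5, -1.2]]
[61.0, -2.5, -2.5, -2.5, -2.5, -2.5, -2.5, -2.5, -2.5, -2.5, -2.5, -2.5, -2.5, -2.5, -2.5, -2.5, -2.5, -2.5, -2.5, -2.5]
```

View pics/c3.png

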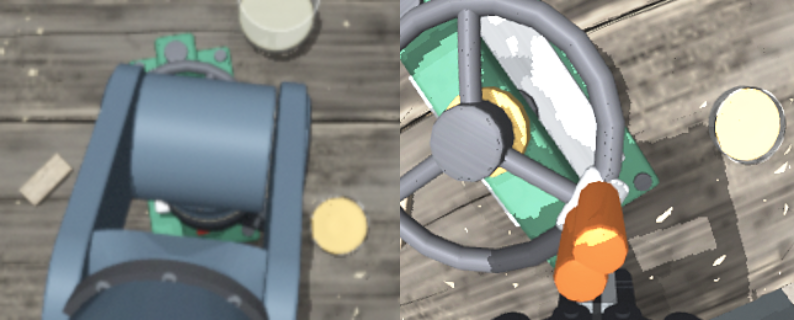

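The left crop (top camera) has the wheel hidden by the arm. The right crop (wrist) shows the handle at about (592,255), straight ahead of the closed fingertips. It has turned about 30°, so the push works.

```bash
cat >> h.py <<'E'
def phi_now(p,psi,g0=None):
    g=np.arange(g0-30,g0+30,.1); P=np.array([push_pos(f,psi)-p[:2] for f in g]); e=abs(P@u(psi)); k=e.argmin()
    return round(float(g[k]),1), round(float(1e3*np.dot(P[k],u(psi+90))),1)
def go2(g0,step,n,z=.226):
    s,p,y,M=st(); f,lat=phi_now(p,y,g0)
    print('t %.2f p %s psi %.1f (want %.1f) phi %.1f lat %.1f F %s q %s'%(s['t'],np.round(p,4),y,(psi_of(f)+180)%360-180,f,lat,np.round(s['force'],1),np.round(np.degrees(s['q'][[0,5]]))))
    pos=p[:2]; psi=y; L=[]; y0=y+360*round((psi_of(f)-y)/360)
    for k in range(1,n+1):
        fk=f+step*k; w=min(1,k/8); pt=psi_of(fk)+(y0-psi_of(f))*(1-w); q=push_pos(fk,pt)-(1-w)*.001*lat*u(y+90); d=1e3*(q-pos); a=u(psi)
        L.append([round(float(d@a),1),round(float(d[0]*a[1]-d[1]*a[0]),1),round(float(-((pt-psi+180)%360-180)),1)]); pos=q; psi=pt
    tl=M.T@np.cross(M[:,2],[0,0,-1]); print('dz',round(1e3*(p[2]-z),1),'level rot xy deg',np.round(np.degrees(tl[:2]),1)); print(L)
E
python3 - <<'E'
from h import *
go2(222,3.3,20)
E
```

```text
t 7.18 p [0.4662 0.0634 0.2254] psi -24.2 (want -30.7) phi 218.5 lat 6.9 F [-0.6  0.5 -0.7] q [ -6. 108.]
dz -0.6 level rot xy deg [0.1 1.1]
[[2.9, 1.7, -2.0], [3.0, 1.6, -2.0], [3.0, 1.5, -2.0], [3.1, 1.5, -2.0], [3.2, 1.4, -2.0], [3.2, 1.3, -2.0], [3.3, 1.3, -2.0], [3.4, 1.2, -2.0], [3.2, 2.2, -2.8], [3.2, 2.2, -2.8], [3.2, 2.2, -2.8], [3.3, 2.1, -2.8], [3.3, 2.1, -2.8], [3.3, 2.1, -2.8], [3.3, 2.0, -2.8], [3.3, 2.0, -2.8], [3.3, 2.0, -2.8], [3.3, 2.0, -2.8], [3.3, 1.9, -2.8], [3.3, 1.9, -2.8]]
```

```bash
cat >> h.py <<'E'
psi_of=lambda f:-26+(f-220)*266/332
E
python3 - <<'E'
from h import *
go2(222,3.5,20)
E
```

```text
t 7.18 p [0.4662 0.0634 0.2254] psi -24.2 (want -27.2) phi 218.5 lat 6.9 F [-0.6  0.5 -0.7] q [ -6. 108.]
dz -0.6 level rot xy deg [0.1 1.1]
[[3.1, 1.9, -2.4], [3.2, 1.9, -2.4], [3.2, 1.8, -2.4], [3.3, 1.8, -2.4], [3.4, 1.7, -2.4], [3.4, 1.7, -2.4], [3.5, 1.6, -2.4], [3.6, 1.6, -2.4], [3.4, 2.4, -2.8], [3.4, 2.4, -2.8], [3.4, 2.3, -2.8], [3.4, 2.3, -2.8], [3.4, 2.3, -2.8], [3.4, 2.2, -2.8], [3.5, 2.2, -2.8], [3.5, 2.1, -2.8], [3.5, 2.1, -2.8], [3.5, 2.1, -2.8], [3.5, 2.0, -2.8], [3.5, 2.0, -2.8]]
```

drive_tool(linear=[[3.1, 1.9, 0], [3.2, 1.9, 0], [3.2, 1.8, 0], [3.3, 1.8, 0], [3.4, 1.7, 0], [3.4, 1.7, 0], [3.5, 1.6, 0], [3.6, 1.6, 0], [3.4, 2.4, 0], [3.4, 2.4, 0], [3.4, 2.3, 0], [3.4, 2.3, 0], [3.4, 2.3, 0], [3.4, 2.2, 0], [3.5, 2.2, 0], [3.5, 2.1, 0], [3.5, 2.1, 0], [3.5, 2.1, 0], [3.5, 2, 0], [3.5, 2, 0]], rot=[[0, 1.0, -2.4], [0, 0, -2.4], [0, 0, -2.4], [0, 0, -2.4], [0, 0, -2.4], [0, 0, -2.4], [0, 0, -2.4], [0, 0, -2.4], [0, 0, -2.8], [0, 0, -2.8], [0, 0, -2.8], [0, 0, -2.8], [0, 0, -2.8], [0, 0, -2.8], [0, 0, -2.8], [0, 0, -2.8], [0, 0, -2.8], [0, 0, -2.8], [0, 0, -2.8], [0, 0, -2.8]], hand=[0, 0, 0, 0, 0, 0, 0, 0, 0, 0, 0, 0, 0, 0, 0, 0, 0, 0, 0, 0])

```text
t: 8.85
tcp_pos: [0.5137, 0.0217, 0.2229]
tool_rot: [0.962, 0.271, -0.028, -0.0]
force: [-2.7, -5.3, 2.7]
finger_gap: 0.003
```

```bash
python3 - <<'E'
from h import *
for n in('wrist','side'): handle_angle(see(n,n+'4.png',('handle',)))
go2(288,3.5,20)
E
```

```text
wrist handle 0.91 [332.1 233.1] [0.5376 0.0298 0.166 ]
handle phi 270.6 r 0.0632
side handle 0.63 [362.4 245.1] [ 0.6192 -0.2678  0.166 ]
handle phi 282.8 r 0.3701
t 9.05 p [0.5139 0.0224 0.2227] psi 31.2 (want 13.5) phi 269.3 lat 2.2 F [-2.3 -2.8  0.3] q [-9. 50.]
dz -3.3 level rot xy deg [-1.  3.]
[[2.9, 2.2, -0.6], [3.0, 2.0, -0.6], [3.1, 1.9, -0.6], [3.2, 1.7, -0.6], [3.3, 1.6, -0.6], [3.4, 1.4, -0.6], [3.5, 1.3, -0.6], [3.5, 1.1, -0.6], [3.6, 1.8, -2.8], [3.6, 1.8, -2.8], [3.6, 1.7, -2.8], [3.6, 1.7, -2.8], [3.6, 1.6, -2.8], [3.6, 1.6, -2.8], [3.7, 1.6, -2.8], [3.7, 1.5, -2.8], [3.7, 1.5, -2.8], [3.7, 1.4, -2.8], [3.7, 1.4, -2.8], [3.7, 1.3, -2.8]]
```

drive_tool(linear=[[3.6, 2.6, -0.3], [3.7, 2.5, -0.3], [3.8, 2.4, -0.3], [3.9, 2.2, -0.3], [4.0, 2.0, -0.3], [4.1, 1.9, -0.3], [4.2, 1.8, -0.3], [4.2, 1.8, -0.3], [4.4, 2.0, -0.3], [4.4, 2.0, -0.3], [4.4, 2.0, -0.3], [4.4, 2.0, -0.3], [4.4, 1.9, -0.3], [4.4, 1.9, -0.3], [4.5, 1.9, -0.3], [4.5, 1.8, -0.3], [4.5, 1.8, -0.3], [4.5, 1.7, -0.3], [4.5, 1.7, -0.3], [4.5, 1.7, -0.3]], rot=[[-0.2, 0.4, -0.8], [-0.2, 0.4, -0.8], [-0.1, 0.4, -0.8], [-0.1, 0.4, -0.8], [-0.1, 0.4, -0.8], [-0.1, 0.4, -0.8], [-0.1, 0.4, -0.8], [-0.1, 0.4, -0.8], [0, 0.2, -2.8], [0, 0.2, -2.8], [0, 0.2, -2.8], [0, 0.2, -2.8], [0, 0.2, -2.8], [0, 0.2, -2.8], [0, 0.2, -2.8], [0, 0.2, -2.8], [0, 0.2, -2.8], [0, 0.2, -2.8], [0, 0.2, -2.8], [0, 0.2, -2.8]], hand=[0, 0, 0, 0, 0, 0, 0, 0, 0, 0, 0, 0, 0, 0, 0, 0, 0, 0, 0, 0])

```text
t: 10.72
tcp_pos: [0.6064, 0.0606, 0.228]
tool_rot: [0.798, 0.602, 0.028, -0.008]
force: [-0.9, -3.0, -0.3]
finger_gap: 0.0
```

```bash
python3 - <<'E'
from h import *
for n in('wrist',): handle_angle(see(n,n+'5.png',('handle',)))
go2(335,4.3,20)
E
```

```text
wrist handle 0.92 [283.1 236. ] [0.5994 0.0888 0.166 ]
handle phi 356.2 r 0.0626
t 10.82 p [0.6068 0.061  0.2282] psi 74.0 (want 84.3) phi 357.7 lat 15.4 F [0.6 0.3 0.8] q [-6.  8.]
dz 2.2 level rot xy deg [ 1.2 -3.1]
[[4.5, -1.1, -4.7], [4.7, -1.1, -4.7], [4.9, -1.0, -4.7], [5.1, -0.9, -4.7], [5.2, -0.9, -4.7], [5.4, -0.8, -4.7], [5.5, -0.7, -4.7], [5.7, -0.5, -4.7], [4.6, 0.7, -3.4], [4.6, 0.7, -3.4], [4.6, 0.6, -3.4], [4.6, 0.5, -3.4], [4.6, 0.4, -3.4], [4.5, 0.4, -3.4], [4.5, 0.3, -3.4], [4.5, 0.2, -3.4], [4.5, 0.2, -3.4], [4.5, 0.1, -3.4], [4.5, 0.0, -3.4], [4.5, -0.0, -3.4]]
```

drive_tool(linear=[[-4, 0, 0], [-2, -3, 0.5], [0, -4, 0.5], [0, -4, 0.5], [0, -3, 0.5], [0, 0, 0]], rot=[[0.6, -1.5, 0], [0.6, -1.5, -2], [0, 0, -3], [0, 0, -3], [0, 0, -2], [0, 0, 0]], hand=[0, 0, 0, 0, 0, 0])

```text
t: 11.32
tcp_pos: [0.5945, 0.0605, 0.2267]
tool_rot: [0.743, 0.669, 0.005, 0.002]
force: [-0.3, 0.3, -0.1]
finger_gap: -0.002
```

```bash
python3 - <<'E'
from h import *
for n in('wrist','side'): handle_angle(see(n,n+'6.png',('handle',)))
go2(352,3.8,20)
b=cv2.imread('pics/side6.png')[110:260,200:400];a=cv2.imread('pics/wrist6.png')[40:340,120:520]
cv2.imwrite('pics/c6.png',np.hstack([cv2.resize(a,(400,300)),cv2.resize(b,(400,300))]))
E
```

```text
wrist handle 0.71 [319.6 222.5] [0.6001 0.089  0.166 ]
handle phi 356.4 r 0.0633
side handle 0.88 [318.2 164.1] [0.601  0.0872 0.166 ]
handle phi 354.8 r 0.0642
t 11.52 p [0.5951 0.06   0.2269] psi 83.9 (want 80.8) phi 353.3 lat 1.4 F [-0.4 -0.9  0.9] q [-5.  1.]
dz 0.9 level rot xy deg [ 0.6 -0.3]
[[4.0, 1.2, -2.7], [4.0, 1.1, -2.7], [4.0, 1.0, -2.7], [4.1, 0.9, -2.7], [4.1, 0.8, -2.7], [4.1, 0.7, -2.7], [4.1, 0.7, -2.7], [4.1, 0.6, -2.7], [4.1, 0.8, -3.0], [4.0, 0.7, -3.0], [4.0, 0.7, -3.0], [4.0, 0.6, -3.0], [4.0, 0.6, -3.0], [4.0, 0.5, -3.0], [4.0, 0.5, -3.0], [4.0, 0.4, -3.0], [4.0, 0.3, -3.0], [4.0, 0.3, -3.0], [4.0, 0.2, -3.0], [4.0, 0.2, -3.0]]
```

View pics/c6.png

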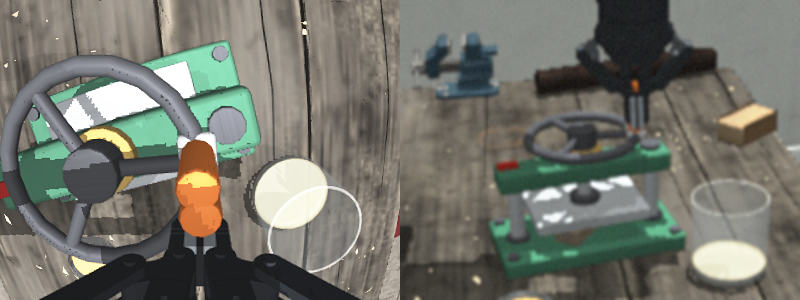

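The left crop (wrist) shows the handle at (200,195), centred in front of the fingertips. The right crop (side) shows the hand behind the handle, with the tumbler, work and frame unchanged.

drive_tool(linear=[[4, 1.2, 0], [4, 1.1, 0], [4, 1, 0], [4.1, 0.9, 0], [4.1, 0.8, 0], [4.1, 0.7, 0], [4.1, 0.6, 0], [4.1, 0.6, 0], [4.1, 0.7, 0], [4, 0.6, 0], [4, 0.6, 0], [4, 0.5, 0], [4, 0.5, 0], [4, 0.4, 0], [4, 0.4, 0], [4, 0.4, 0]], rot=[[0.5, -0.3, -2.7], [0, 0, -2.7], [0, 0, -2.7], [0, 0, -2.7], [0, 0, -2.7], [0, 0, -2.7], [0, 0, -2.7], [0, 0, -2.7], [0, 0, -3], [0, 0, -3], [0, 0, -3], [0, 0, -3], [0, 0, -3], [0, 0, -3], [0, 0, -3], [0, 0, -3]], hand=[0, 0, 0, 0, 0, 0, 0, 0, 0, 0, 0, 0, 0, 0, 0, 0])

```text
t: 12.85
tcp_pos: [0.5975, 0.1148, 0.2273]
tool_rot: [0.415, 0.91, -0.004, 0.01]
force: [2.1, -2.2, -0.6]
finger_gap: 0.002
```

```bash
python3 - <<'E'
from h import *
handle_angle(see('wrist','wrist7.png',('handle',)))
go2(405,3.8,20)
E
```

```text
wrist handle 0.66 [314.1 227.2] [0.5804 0.133  0.166 ]
handle phi 42.6 r 0.0590
t 12.95 p [0.597  0.1153 0.2273] psi 130.8 (want 121.7) phi 404.3 lat -0.5 F [ 1.5 -0.7 -0.4] q [  1. -39.]
dz 1.3 level rot xy deg [0.  1.2]
[[4.0, 0.8, -1.9], [4.0, 0.7, -1.9], [4.0, 0.6, -1.9], [4.0, 0.5, -1.9], [4.0, 0.3, -1.9], [4.0, 0.2, -1.9], [4.0, 0.1, -1.9], [4.0, -0.1, -1.9], [4.0, 0.1, -3.0], [4.0, 0.0, -3.0], [3.9, -0.0, -3.0], [3.9, -0.1, -3.0], [3.9, -0.1, -3.0], [3.9, -0.2, -3.0], [3.9, -0.3, -3.0], [3.9, -0.3, -3.0], [3.9, -0.4, -3.0], [3.8, -0.4, -3.0], [3.8, -0.5, -3.0], [3.8, -0.5, -3.0]]
```

drive_tool(linear=[[4, 0.8, 0], [4, 0.7, 0], [4, 0.6, 0], [4, 0.5, 0], [4, 0.3, 0], [4, 0.2, 0], [4, 0.1, 0], [4, 0, 0], [4, 0.1, 0], [4, 0, 0], [4, 0, 0], [4, -0.1, 0], [4, -0.1, 0], [4, -0.2, 0], [4, -0.3, 0], [4, -0.3, 0]], rot=[[0, 1.0, -1.9], [0, 0.2, -1.9], [0, 0.1, -1.9], [0, 0.1, -1.9], [0, 0.1, -1.9], [0, 0.1, -1.9], [0, 0.1, -1.9], [0, 0.1, -1.9], [0, 0, -3], [0, 0, -3], [0, 0, -3], [0, 0, -3], [0, 0, -3], [0, 0, -3], [0, 0, -3], [0, 0, -3]], hand=[0, 0, 0, 0, 0, 0, 0, 0, 0, 0, 0, 0, 0, 0, 0, 0])

```text
t: 14.28
tcp_pos: [0.5622, 0.1464, 0.2304]
tool_rot: [0.091, 0.996, 0.004, 0.014]
force: [2.0, 0.5, -0.8]
finger_gap: -0.0
```

```bash
python3 - <<'E'
from h import *
handle_angle(see('wrist','wrist8.png',('handle',)))
go2(455,3.5,16)
E
```

```text
wrist handle 0.69 [314.9 222.5] [0.5375 0.1502 0.166 ]
handle phi 89.5 r 0.0572
t 14.38 p [0.5614 0.1465 0.2304] psi 169.5 (want 158.8) phi 450.6 lat -3.7 F [0.6 0.3 0.1] q [  4. -76.]
dz 4.4 level rot xy deg [0.6 1.5]
[[3.7, 0.6, -1.5], [3.7, 0.5, -1.5], [3.7, 0.4, -1.5], [3.6, 0.2, -1.5], [3.6, 0.1, -1.5], [3.5, -0.0, -1.5], [3.5, -0.2, -1.5], [3.4, -0.3, -1.5], [3.5, -0.5, -2.8], [3.5, -0.5, -2.8], [3.5, -0.6, -2.8], [3.4, -0.6, -2.8], [3.4, -0.7, -2.8], [3.4, -0.7, -2.8], [3.4, -0.7, -2.8], [3.4, -0.8, -2.8]]
```

drive_tool(linear=[[3.7, 0.6, 0.3], [3.7, 0.5, 0.3], [3.7, 0.4, 0.3], [3.6, 0.2, 0.3], [3.6, 0.1, 0.3], [3.5, 0, 0.3], [3.5, -0.2, 0.3], [3.4, -0.3, 0.3], [3.5, -0.5, 0.3], [3.5, -0.5, 0.3], [3.5, -0.6, 0.3], [3.4, -0.6, 0.3], [3.4, -0.7, 0.3], [3.4, -0.7, 0.3], [3.4, -0.7, 0.3], [3.4, -0.8, 0.3]], rot=[[0.5, 1.2, -1.5], [0, 0.2, -1.5], [0, 0.1, -1.5], [0, 0.1, -1.5], [0, 0.1, -1.5], [0, 0.1, -1.5], [0, 0.1, -1.5], [0, 0.1, -1.5], [0, 0, -2.8], [0, 0, -2.8], [0, 0, -2.8], [0, 0, -2.8], [0, 0, -2.8], [0, 0, -2.8], [0, 0, -2.8], [0, 0, -2.8]], hand=[0, 0, 0, 0, 0, 0, 0, 0, 0, 0, 0, 0, 0, 0, 0, 0])

```text
t: 15.72
tcp_pos: [0.511, 0.1421, 0.2288]
tool_rot: [-0.222, 0.975, 0.002, 0.004]
force: [2.6, 2.2, 1.5]
finger_gap: 0.002
```

```bash
python3 - <<'E'
from h import *
for n in('wrist','side'): handle_angle(see(n,n+'9.png',('handle',)))
go2(498,2.8,16)
E
```

```text
wrist handle 0.71 [310.1 228.8] [0.4918 0.1282 0.166 ]
handle phi 142.1 r 0.0573
side handle 0.8 [266.5 162. ] [0.4885 0.1228 0.166 ]
handle phi 148.5 r 0.0569
t 15.92 p [0.5105 0.1418 0.2284] psi -154.5 (want -159.1) phi 503.2 lat -1.9 F [-1.2  0.5 -0.2] q [   3. -112.]
dz 2.4 level rot xy deg [0.2 0.3]
[[2.8, -0.3, -1.7], [2.8, -0.4, -1.7], [2.7, -0.4, -1.7], [2.7, -0.5, -1.7], [2.7, -0.6, -1.7], [2.6, -0.6, -1.7], [2.6, -0.7, -1.7], [2.6, -0.7, -1.7], [2.6, -0.8, -2.2], [2.6, -0.8, -2.2], [2.6, -0.9, -2.2], [2.5, -0.9, -2.2], [2.5, -0.9, -2.2], [2.5, -0.9, -2.2], [2.5, -1.0, -2.2], [2.5, -1.0, -2.2]]
```

drive_tool(linear=[[2.8, -0.3, 0.2], [2.8, -0.4, 0.2], [2.7, -0.4, 0.2], [2.7, -0.5, 0.2], [2.7, -0.6, 0.2], [2.6, -0.6, 0.2], [2.6, -0.7, 0.2], [2.6, -0.7, 0.2], [2.6, -0.8, 0.2], [2.6, -0.8, 0], [0, 0, 0]], rot=[[0.2, 0.3, -1.7], [0, 0, -1.7], [0, 0, -1.7], [0, 0, -1.7], [0, 0, -1.7], [0, 0, -1.7], [0, 0, -1.7], [0, 0, -1.7], [0, 0, -2], [0, 0, -2], [0, 0, 0]], hand=[0, 0, 0, 0, 0, 0, 0, 0, 0, 0, 0])

```text
t: 16.83
tcp_pos: [0.4932, 0.1249, 0.2271]
tool_rot: [-0.376, 0.926, 0.001, 0.004]
force: [-0.3, 0.5, -0.3]
finger_gap: 0.0
```

```bash
python3 - <<'E'
from h import *
for n in('wrist','side'): handle_angle(see(n,n+'10.png'))
go2(530,2,12)
b=cv2.imread('pics/side10.png')[130:240,220:367];a=cv2.imread('pics/wrist10.png')[40:340,120:520]
cv2.imwrite('pics/c10.png',np.hstack([cv2.resize(a,(400,300)),cv2.resize(b,(400,300))]))
E
```

```text
wrist index_mark 0.91 [305.9 133.9] [0.4553 0.0763 0.116 ]
wrist wheel_axis 0.95 [225.8 254.2] [0.5395 0.0891 0.135 ]
wrist handle 0.74 [309.6 229.6] [0.4803 0.1053 0.166 ]
handle phi 167.8 r 0.0580
side index_mark 0.63 [252.5 189.7] [0.4523 0.0885 0.116 ]
side wheel_axis 0.6 [288.7 177.2] [0.535  0.0987 0.135 ]
t 17.23 p [0.4934 0.125  0.2271] psi -135.8 (want -139.2) phi 528.0 lat -1.5 F [-0.1 -0.7  0.5] q [   2. -133.]
dz 1.1 level rot xy deg [-0.1  0.4]
[[1.9, -0.5, -1.2], [1.9, -0.5, -1.2], [1.9, -0.5, -1.2], [1.8, -0.5, -1.2], [1.8, -0.5, -1.2], [1.8, -0.6, -1.2], [1.8, -0.6, -1.2], [1.8, -0.6, -1.2], [1.8, -0.7, -1.6], [1.8, -0.7, -1.6], [1.8, -0.7, -1.6], [1.7, -0.7, -1.6]]
```

View pics/c10.png

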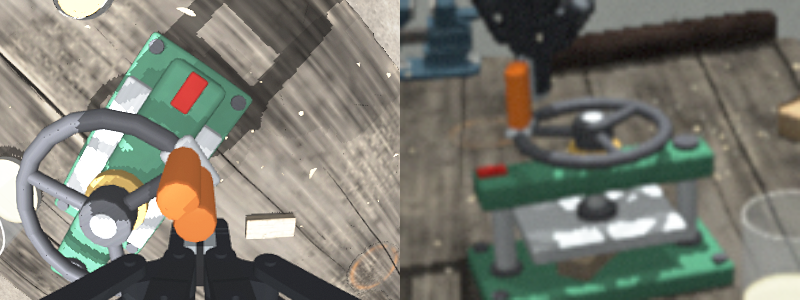

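The left crop (wrist) shows the handle at (183,180), still short of the red mark at (188,93); the hub is at (110,215). The right crop (side) agrees. About 24° remain, so I'll push most of it slowly and then measure closely.

drive_tool(linear=[[1.9, -0.5, 0], [1.9, -0.5, 0], [1.9, -0.5, 0], [1.8, -0.5, 0], [1.8, -0.5, 0], [1.8, -0.6, 0], [1.8, -0.6, 0], [1.8, -0.6, 0], [0, 0, 0]], rot=[[0, 0.4, -1.2], [0, 0, -1.2], [0, 0, -1.2], [0, 0, -1.2], [0, 0, -1.2], [0, 0, -1.2], [0, 0, -1.2], [0, 0, -1.2], [0, 0, 0]], hand=[0, 0, 0, 0, 0, 0, 0, 0, 0])

```text
t: 17.98
tcp_pos: [0.4883, 0.1123, 0.2276]
tool_rot: [-0.459, 0.888, 0.0, 0.004]
force: [0.2, -0.2, 0.3]
finger_gap: 0.0
```

```bash
cat >> h.py <<'E'
C=np.array([.5395,.0893])
def ang(p,c): d=p[:2]-c[:2]; return round(float(np.degrees(np.arctan2(d[1],d[0]))%360),1)
def fine(f):
    im=snap('wrist',f); hsv=cv2.cvtColor(im,cv2.COLOR_RGB2HSV); P={}
    for l,z in dict(index_mark=.116,wheel_axis=.135,handle=.166).items():
        o=cams.spot_point(l,'wrist')
        if o: P[l]=atz('wrist',o[0]['at'],z); print(l,round(o[0]['score'],2),np.round(o[0]['at'],1),np.round(P[l],4))
    red=((hsv[...,0]<5)|(hsv[...,0]>174))&(hsv[...,1]>150)&(hsv[...,2]>90)
    n,lab,stt,cen=cv2.connectedComponentsWithStats(red.astype(np.uint8))
    if 'index_mark' in P:
        k=min(range(1,n),key=lambda i:np.hypot(*(atz('wrist',cen[i],.116)-P['index_mark'])[:2])-stt[i,4]*1e-5)
        P['red']=atz('wrist',cen[k],.116); print('red',cen[k].round(1),stt[k,4],P['red'].round(4))
    for a in ('index_mark','red','handle'):
        if a in P: print(a,'angle fixedC',ang(P[a],C), 'seenC',ang(P[a],P['wheel_axis']) if 'wheel_axis' in P else '')
E
python3 - <<'E'
from h import *
fine('wrist11.png'); go2(545,1.5,10)
a=cv2.imread('pics/wrist11.png')[80:340,150:450]
cv2.imwrite('pics/c11.png',cv2.resize(a,(690,598),interpolation=2))
E
```

```text
index_mark 0.88 [333.4 154.9] [0.4543 0.0768 0.116 ]
wheel_axis 0.75 [235.1 260.1] [0.5387 0.0917 0.135 ]
handle 0.61 [311.3 229.3] [0.4787 0.0908 0.166 ]
red [333.9 154. ] 755 [0.4536 0.0766 0.116 ]
index_mark angle fixedC 188.4 seenC 190.0
red angle fixedC 188.4 seenC 190.1
handle angle fixedC 178.5 seenC 180.8
t 18.18 p [0.4882 0.1124 0.2275] psi -125.4 (want -129.3) phi 540.4 lat 1.4 F [-0.3  0.5 -0.1] q [   0. -145.]
dz 1.5 level rot xy deg [-0.2  0.3]
[[1.4, -0.7, -0.7], [1.4, -0.8, -0.7], [1.4, -0.8, -0.7], [1.4, -0.8, -0.7], [1.4, -0.8, -0.7], [1.4, -0.8, -0.7], [1.3, -0.9, -0.7], [1.3, -0.9, -0.7], [1.3, -0.6, -1.2], [1.3, -0.6, -1.2]]
```

View pics/c11.png

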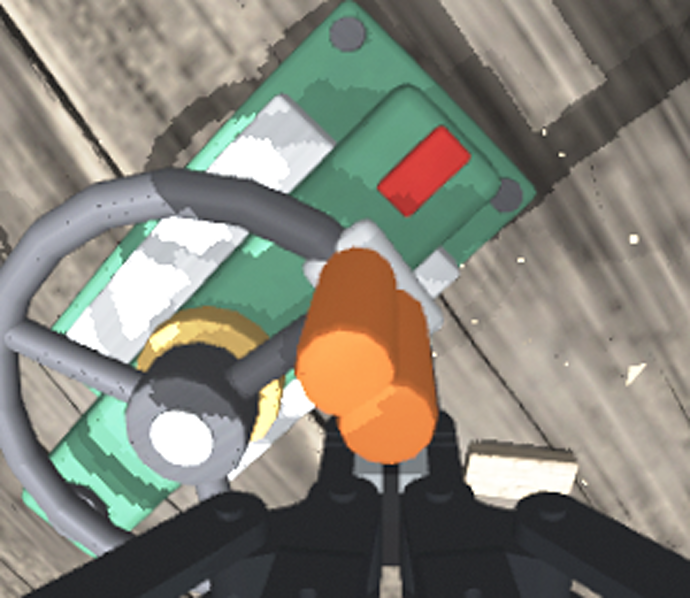

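The crop shows the handle as two overlapping round lobes, with tops at about (345,372) and (390,428). The red bar is at (424,170), pointing radially, and the hub top is at (188,428). Next I'll get the exact angles from these features.

```bash
cat >> h.py <<'E'
def feats(f,l1,l2,hub,x0,y0,sc):
    im=cv2.imread('pics/'+f); hsv=cv2.cvtColor(im,cv2.COLOR_BGR2HSV)
    red=(((hsv[...,0]<4)|(hsv[...,0]>174))&(hsv[...,1]>150)&(hsv[...,2]>120)).astype(np.uint8)
    n,lab,s,c=cv2.connectedComponentsWithStats(red); 
    k=max((i for i in range(1,n) if s[i,4]<2000),key=lambda i:s[i,4]); ys,xs=np.where(lab==k)
    Q=np.array([atz('wrist',(x,y),.116)[:2] for x,y in zip(xs,ys)])
    box=cv2.minAreaRect((Q*1e4).astype(np.float32)); w,v=np.linalg.eigh(np.cov(Q.T)); d=v[:,1]
    print('red n',len(xs),Q.mean(0).round(4),'axis deg',np.degrees(np.arctan2(d[1],d[0]))%180+180,'std',np.sqrt(w)*1e3, box)
    g=lambda p,z:atz('wrist',(p[0]/sc+x0,p[1]/sc+y0),z)
    a,b,h=g(l1,.191),g(l2,.191),g(hub,.147); m=(a+b)/2; t=a-b
    print('lobes',a.round(4),b.round(4),np.hypot(*t[:2]),'mid',m.round(4),'hub',h.round(4))
    print('phi by tangent',np.degrees(np.arctan2(t[1],t[0]))%360-90+0,'phi by mid (hub)',ang(m,h),'(C)',ang(m,C),'red by hub',ang(Q.mean(0),h),'(C)',ang(Q.mean(0),C), 'r',np.hypot(*(m-h)[:2]))
E
python3 - <<'E'
from h import *
feats('wrist11.png',(345,372),(390,428),(188,428),150,80,2.3)
E
```

```text
red n 753 [0.4537 0.0766] axis deg 189.1069798143427 std [3.36169608 6.69660758] ((4536.60400390625, 766.1237182617188), (229.30703735351562, 116.55501556396484), 9.229695320129395)
lobes [0.4782 0.0839 0.191 ] [0.4784 0.097  0.191 ] 0.013161453535006981 mid [0.4783 0.0905 0.191 ] hub [0.536  0.0901 0.147 ]
phi by tangent 179.28187370833257 phi by mid (hub) 179.7 (C) 178.9 red by hub 189.3 (C) 188.4 r 0.05767976146260306
```

drive_tool(linear=[[1.4, -0.7, 0], [1.4, -0.8, 0], [1.4, -0.8, 0], [1.4, -0.8, 0], [1.4, -0.8, 0], [0, 0, 0]], rot=[[0, 0, -0.7], [0, 0, -0.7], [0, 0, -0.7], [0, 0, -0.7], [0, 0, -0.7], [0, 0, 0]], hand=[0, 0, 0, 0, 0, 0])

```text
t: 18.68
tcp_pos: [0.4878, 0.1048, 0.2276]
tool_rot: [-0.488, 0.873, 0.001, 0.004]
force: [-0.7, 0.8, -0.2]
finger_gap: -0.001
```

```bash
cat >> h.py <<'E'
C=np.array([.5386,.0902])
E
python3 - <<'E'
from h import *
fine('wrist12.png'); go2(547,1.2,6)
a=cv2.imread('pics/wrist12.png')[80:340,150:450]
cv2.imwrite('pics/c12.png',cv2.resize(a,(690,598),interpolation=2))
E
```

```text
index_mark 0.91 [343.8 167.5] [0.4551 0.0769 0.116 ]
handle 0.8 [310.9 227.2] [0.4795 0.0816 0.166 ]
red [345.  165.6] 736 [0.4538 0.0763 0.116 ]
index_mark angle fixedC 189.0 seenC 
red angle fixedC 189.3 seenC 
handle angle fixedC 188.2 seenC 
t 18.88 p [0.4878 0.1048 0.2276] psi -121.6 (want -123.4) phi 547.8 lat -1.0 F [-0.6 -0.6  0.1] q [  -1. -150.]
dz 1.6 level rot xy deg [-0.2  0.4]
[[1.1, -0.4, -0.7], [1.1, -0.3, -0.7], [1.1, -0.4, -0.7], [1.1, -0.4, -0.7], [1.0, -0.4, -0.7], [1.0, -0.4, -0.7]]
```

View pics/c12.png

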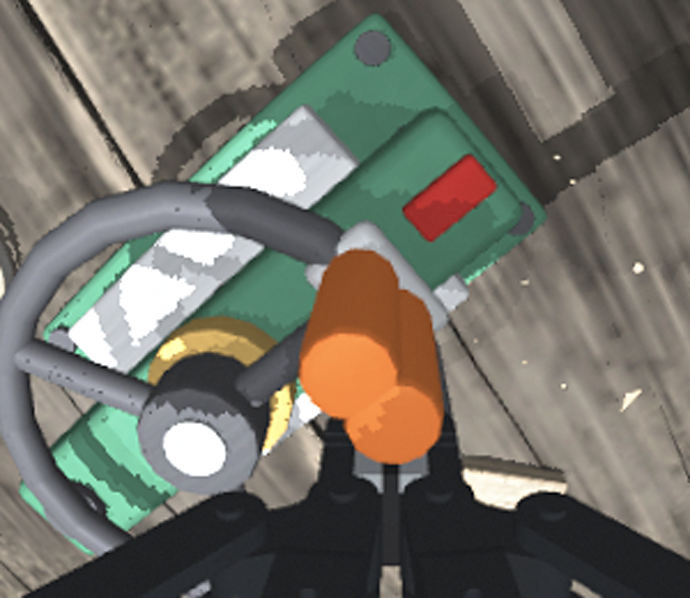

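The crop shows lobe tops at about (349,374) and (393,424), the red bar at (450,197) and the hub top at (198,440). I'll compute the remaining angle.

```bash
python3 - <<'E'
from h import *
feats('wrist12.png',(349,374),(394,424),(198,440),150,80,2.3)
E
```

```text
red n 715 [0.4537 0.0764] axis deg 189.6530063902295 std [3.29101168 6.65548458] ((4537.87060546875, 764.826171875), (232.99562072753906, 115.92654418945312), 9.057235717773438)
lobes [0.4794 0.0763 0.191 ] [0.4781 0.0884 0.191 ] 0.012237840949360515 mid [0.4788 0.0824 0.191 ] hub [0.5371 0.0899 0.147 ]
phi by tangent 186.32584112833626 phi by mid (hub) 187.4 (C) 187.5 red by hub 189.2 (C) 189.2 r 0.05879309132862147
```

drive_tool(linear=[[0.8, -0.3, 0], [0.7, -0.3, 0], [0, 0, 0], [0, 0, 0]], rot=[[0, 0, 0], [0, 0, 0], [0, 0, 0], [0, 0, 0]], hand=[0, 0, 0, 0])

```text
t: 19.22
tcp_pos: [0.4877, 0.1033, 0.2276]
tool_rot: [-0.488, 0.873, 0.001, 0.005]
force: [0.9, 1.2, -0.1]
finger_gap: -0.001
```

```bash
python3 - <<'E'
from h import *
fine('wrist13.png'); go2(547,1.2,1)
a=cv2.imread('pics/wrist13.png')[80:340,150:450]
cv2.imwrite('pics/c13.png',cv2.resize(a,(690,598),interpolation=2))
E
```

```text
index_mark 0.71 [343.5 167.8] [0.4552 0.0756 0.116 ]
wheel_axis 0.76 [240.6 265.1] [0.5388 0.0907 0.135 ]
handle 0.63 [311.5 232.5] [0.4806 0.0826 0.166 ]
red [346.  167.6] 732 [0.4539 0.0762 0.116 ]
index_mark angle fixedC 190.0 seenC 190.3
red angle fixedC 189.4 seenC 189.7
handle angle fixedC 187.4 seenC 187.9
t 19.42 p [0.4877 0.1033 0.2276] psi -121.6 (want -122.2) phi 549.3 lat -0.7 F [ 0.7  0.6 -0.1] q [  -1. -150.]
dz 1.6 level rot xy deg [-0.2  0.5]
[[1.1, -0.4, -0.9]]
```

drive_tool(linear=[[-5, 0, 0], [-8, 0, 0], [-8, 0, 0], [0, 0, -20], [0, 0, -25], [0, 0, -25], [0, 0, -20], [0, 0, 0], [0, 0, 0]], rot=[[0, 0, 0], [0, 0, 0], [0, 0, 0], [0, 0, 0], [0, 0, 0], [0, 0, 0], [0, 0, 0], [0, 0, 0], [0, 0, 0]], hand=[0, 0, 0, 0, 0, 0, 0, 0, 0])

```text
t: 20.17
tcp_pos: [0.5, 0.1253, 0.32]
tool_rot: [-0.489, 0.872, 0.001, 0.001]
force: [-0.4, -0.6, -0.5]
finger_gap: -0.001
```

```bash
python3 - <<'E'
from h import *
print(st()[1]); fine('wrist14.png')
a=cv2.imread('pics/wrist14.png')[60:300,200:460]
cv2.imwrite('pics/c14.png',cv2.resize(a,(650,600),interpolation=2))
E
```

```text
[0.49998684 0.12528014 0.31998631]
index_mark 0.96 [334.5 120.1] [0.4558 0.0773 0.116 ]
wheel_axis 0.63 [261.7 184.8] [0.5364 0.0899 0.135 ]
red [336.3 117.9] 335 [0.4523 0.0761 0.116 ]
index_mark angle fixedC 188.9 seenC 188.9
red angle fixedC 189.3 seenC 189.3
```

View pics/c14.png

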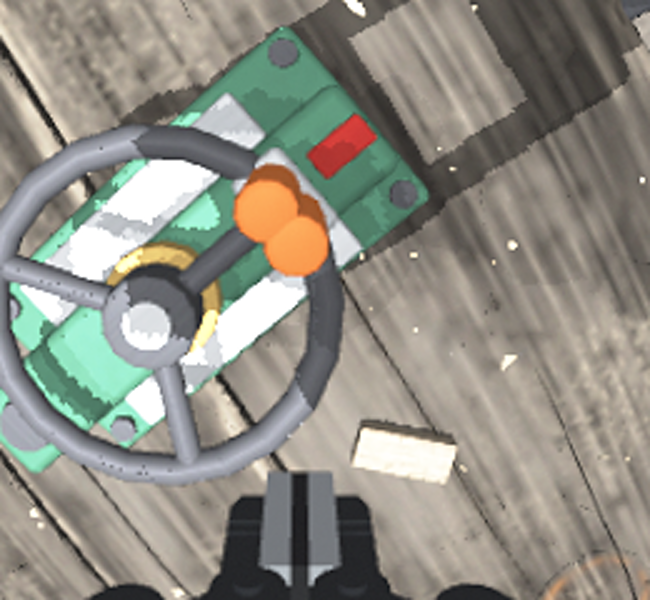

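The crop shows lobe tops at (267,209) and (296,246), the red bar at (342,146) and the hub top at (148,320). The handle looks very close to the mark's radial line. I'll run one automatic feature fit on both the starting wrist picture and this one, which cancels the bias.

```bash
python3 - <<'E'
from h import *
s,p,y,M=st()
m=cams.camera_model('wrist'); Rw=cv2.Rodrigues(np.array(m['rvec'],float))[0]; t=np.ravel(m['tvec']); cc=-Rw.T@t
Rtc=M.T@Rw.T; ctc=M.T@(cc-p); F=200/np.tan(np.radians(m['vfov']/2))
def mk(p,M):
    c=p+M@ctc; Rc=M@Rtc
    def g(px,z):
        w=np.array([px[0]-m['cx'],px[1]-m['cy']]); r=np.hypot(*w); d=Rc@np.r_[w/r*np.sin(r/F),np.cos(r/F)]
        return (c+d*(z-c[2])/d[2])[:2]
    return g
M0=R.from_quat([.904,-.428,.013,.002]).as_matrix()
for f,g in(('w1.png',mk(np.array([.46665,.13987,.30169]),M0)),('wrist14.png',mk(p,M))):
    im=cv2.imread('pics/'+f); hsv=cv2.cvtColor(im,cv2.COLOR_BGR2HSV); Hh,S,V=[hsv[...,i].astype(int) for i in range(3)]
    def blob(mask,z,near):
        n,l,st_,c=cv2.connectedComponentsWithStats(mask.astype(np.uint8)); k=min((i for i in range(1,n) if st_[i,4]>60),key=lambda i:np.hypot(*(c[i]-near)))
        ys,xs=np.where(l==k); Q=np.array([g(q,z) for q in zip(xs,ys)]); w,v=np.linalg.eigh(np.cov(Q.T)); d=v[:,1]
        return Q.mean(0),np.degrees(np.arctan2(d[1],d[0]))%180,len(xs),np.sqrt(w)*1e3
    nr={'w1.png':((388,161),(366,153)),'wrist14.png':((337,118),(312,150))}[f]
    red=blob(((Hh<4)|(Hh>174))&(S>150)&(V>100),.116,nr[0]); top=blob((Hh>=4)&(Hh<22)&(S>140)&(V>200),.191,nr[1])
    yaw=red[1]+180; Cc=red[0]+.086*u(red[1]) 
    print(f,'red',red,'\n top',top,'handle-tangent phi',(top[1]+90),'mid wrt mark-derived C(189.2)',ang(top[0],red[0]+.086*u(9.2)),'wrt C',ang(top[0],C),'red wrt C',ang(red[0],C))
a,b=[cv2.imread('pics/'+f) for f in('w1.png','wrist14.png')]
cv2.imwrite('pics/cmp.png',np.hstack([cv2.resize(a[90:210,250:420],(400,282),interpolation=2),cv2.resize(b[90:210,240:410],(400,282),interpolation=2)]))
E
```

```text
w1.png red (array([0.44678632, 0.07715179]), np.float64(54.86311902130136), 164, array([3.01115695, 3.49454235])) 
 top (array([0.47638925, 0.08044713]), np.float64(102.89753996936737), 502, array([4.07499   , 7.66246808])) handle-tangent phi 192.89753996936736 mid wrt mark-derived C(189.2) 190.7 wrt C 188.9 red wrt C 188.1
wrist14.png red (array([0.45227767, 0.07612001]), np.float64(9.464223259882544), 335, array([3.23092814, 6.63691547])) 
 top (array([0.4778797 , 0.08021219]), np.float64(99.27035042044953), 912, array([4.20911674, 7.48215837])) handle-tangent phi 189.27035042044952 mid wrt mark-derived C(189.2) 189.3 wrt C 189.3 red wrt C 189.3
```

View pics/cmp.png

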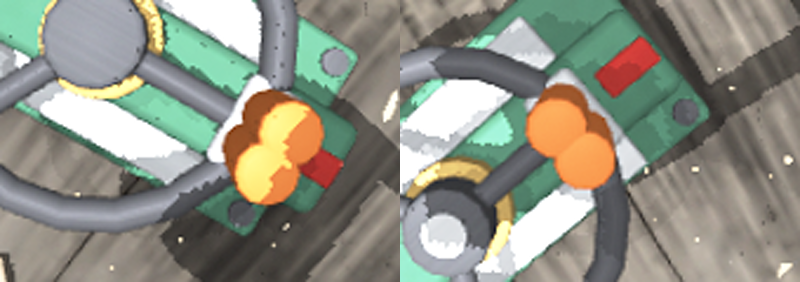

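In the comparison, the start (left) and now (right) both show the handle lobes square across the mark's radial line. The measured handle angle is 189.3°, against a mark angle of 189.3–189.5°. The tool is retracted and clear, so I'll hand in.

```bash
python3 - <<'E'
from h import *
for n in('side','top'):
    snap(n)
    for l,z in dict(work_center=.029,wax_tin=0,tea_glass=0,loose_offcut=0).items():
        for o in cams.spot_point(l,n)[:1]: print(n,l,round(o['score'],2),np.round(atz(n,o['at'],z),3))
print(order.sign_off())
E
```

```text
side work_center 0.5 [0.527 0.078 0.029]
side wax_tin 0.93 [ 0.449 -0.056  0.   ]
side tea_glass 0.63 [ 0.684 -0.007  0.   ]
top wax_tin 0.93 [ 0.449 -0.069 -0.   ]
top tea_glass 0.76 [0.683 0.002 0.   ]
top loose_offcut 0.73 [0.499 0.244 0.   ]
the job is handed in; nothing more can be done
None
```

I pushed the wheel one full turn anticlockwise with closed fingers against the back of the handle. Partway round I backed off once to re-centre the fingers. At the end I retracted clear of the handle and signed off at about 20.5 s.

- **Handle at the mark:** in the last wrist picture the handle is at 189.3° and the mark at 189.3–189.5°. The same fit on the start picture was noisier: the handle gave 188.9–192.9°, the mark's position 188.1°, and the mark's direction was unusable because the handle partly hid it. The comparison with the start is therefore only good to a few degrees.
- **Other objects:** the tin, glass, offcut and work were found within about 1 cm of where they started, which is within the networks' scatter. The work was seen only by the side camera, with a score of 0.5. The wax tin's y coordinate differed by about 13 mm between the side and top cameras. The tool went nowhere near any of these.
- **Forces:** the tool force was 6 N or less at every reading.

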